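# Park the index plunger and open the tube jig

## Robot

A 7-joint arm with a two-finger parallel gripper is mounted at the origin on the work surface. World frame = base frame: x ahead of the robot, y to its left, z up, the work surface at z = 0. Lengths are in mm, angles in rad, forces in N, time in s.
With the tool pointing down it reaches from about 400 to 875 mm from the base axis. Payload 4.4 kg.
Tool frame: the origin (TCP) lies between the finger pads; the fingertips stand ctrl.tip_reach ahead of it and the grasp point (between the pads) lies 8 mm behind it (ctrl.tip_reach is the distance from the TCP to the fingertips, in mm); z points along the fingers, y is the direction in which the jaws open and shut (so a half turn about z gives the same grasp; the last joint's range is limited). The gripper opens to 85 mm and grips with 20 to 120 N. Pads are 22 mm wide; open, the fingers measure 114 mm over their backs; the gripper's body (76 mm by 85 mm) begins 54 mm behind the grasp point. The pads swing forward as they close: fully open they stand 13 mm farther back than shut.
Start: joints at [-1.317, 0.628, 0.038, 1.517, -0.027, 0.996, -0.02], TCP at [204.321, 617.066, 242.313] pointing down, gripper open.
Joint ranges: [-3.06, 3.06], [-0.37, 2.12], [-1.25, 1.32], [0.18, 2.47], [-1.1, 4.24], [0.23, 1.98], [-2.94, 2.94]. Speed limits (rad/s): [2.57, 2.57, 3.14, 3.14, 3.14, 3.14, 3.14].

## Interface

Orientations are given as [roll, pitch, yaw] about the fixed x, y, z axes, in that order (R = Rz(yaw) Ry(pitch) Rx(roll)).
In Python, from cell import status, viewer, order, ctrl gives the robot as it stands.
- The arm moves only by the tool play_rows, never from a script. Its argument "series" is a list of rows, each a list of 5 numbers: the shift along the tool's x, y, z in cm, then the turn about the tool's z in degrees, then the closure, from 0 (fully open) to 1 (shut). In form: [[x, y, z, yaw, gripper], ...]. A call has 1 to 8 rows; each row is the pose to reach, as a shift and turn from the pose commanded when the call began, along the tool's axes at that moment; what a row does not reach only later rows make up. A row lasts 1/10 s, in which the tool goes at most 50 mm and 8.59 degrees, less where a joint would pass 70% of its speed; a pose out of reach is approached as far as the arm can. A call with a gripper value outside its range is refused whole. The fingers move at their own pace and stop on an object; the grip force is fixed at half the most. Time passes only in rows, so rows that repeat a pose let the fingers close. It gives the time, the measured TCP pose, the force and the opening at its end, in the units of the state.
- status.read_state(): the state, without advancing time (a new reading comes with each control period).
- viewer.get_image(name): name is "scene" or "top" or "wrist"; returns a dict with "img" (420x560x3 uint8, red, green, blue), "vfov" (degrees; the focal length in pixels is half the picture's height over the tangent of half this angle, whatever the lens; pixels are square), "cx", "cy" (the principal point, pixels), "rvec" (rotation vector, rad) and "tvec" (3), from world to camera coordinates, as OpenCV has them; the wrist camera has in their place "tool_from_camera" (4x4, takes a point from camera to tool coordinates, whose origin is the TCP and whose axes are the flange's). Camera axes: x right, y down, z forward; pixel columns grow to the right and rows downward; lengths in mm; the calibration is good to about 2 mm. The wrist camera is an equidistant fisheye: a pixel r from the principal point sees the ray r / f radians off the axis. A picture is of the moment at which its call begins: read the wrist's pose just before it. There is no depth.
- order.finish_job(): hands the job in, once; it reports no verdict.
The state is a dict: "clock": time; "qpos": joint angles; "qd": joint speeds; "tau": joint torques, N m; "eef_pos": TCP position; "tool_rot": TCP orientation; "force": force on the tool from outside, world axes, zero at the start; "torque": the same for the moment, N m; "width": finger opening in mm.
Only numpy, scipy, OpenCV 4.12 (cv2) and the standard library are available. Lean on these libraries where they do the work, as an engineer would, in place of code of your own. Each camera call takes 0.05 s, during which the arm holds its last target. There are 200 camera calls.

## Task

Open the sloping tube jig so that the tube can be drawn out: pull the sprung plunger out by its T-handle, twist it counter-clockwise until it drops into its rest notch and stays retracted when you let go, and then slide the end stop all the way across, away from the tube, to its rubber buffer. Leave the tube lying in its channel and do not disturb the jar, the parts bin or the screwdriver.

Things in the scene. Friction and masses are not known exactly. Their poses are not given: they have to be found in the camera images.
- jig: Grey sloping jig fixed to the bench, 200 x 410 mm on plan; place and yaw vary. Origin under its centre at bench height, z up, y along the jig. Its deck rises at 28 deg towards +x (away from the robot at yaw 0), from 35 to 124 mm high; so the deck's outward normal ('out') leans 28 deg from vertical, towards -x. Plunger and stop handle stand along 'out'. A 22 mm lip at the low edge makes a channel.
- tbar_grip (a point): Centre of the plunger's black T-handle, on the plunger's axis; bar 44 long x 14 thick x 21 mm tall (12 below this point to 9 above). x along the bar, y across its thickness (pinch along y), z the plunger's axis, pointing out. Locked: at about (-4, -30, 160) mm in the jig's frame, bar 30 deg clockwise from straight up the slope. A steel collar 45 mm wide has its top 28 mm below this point.
- plunger (a joint): Pull of the plunger out along its axis, m: 0 locked, nose in the hole of the stop's lock bar; sprung back with 4.8 N at 0, 11 N at 16 mm; travel ends at 19 mm. A cross pin under the handle runs in a deep slot of the collar, so it pulls straight out and turns only when 15.5 mm or more out (17 mm is good). At rest in the 4 mm deep rest notch it reads about 11.5 mm.
- tbar (a joint): Turn of the T-handle about the plunger's axis, rad: 0 locked, growing counter-clockwise for an eye outside that looks at the deck along the plunger (positive about the z of tbar_grip). Rest notch centred at 1.05 (60 deg), stop at 1.12; the notch is about 7 mm wide for a 5 mm pin. It turns only while pulled out.
- stop_handle (a point): Point on the axis of the end stop's handle, 18 mm below its top: a plain steel post 18 mm in diameter and 46 mm long, standing along 'out' on the aluminium stop, whose top face is 28 mm below this point. x up the slope, y the direction in which the stop slides open (jig's +y), z out along the post. While locked it is about 105 mm to the +y side of the plunger.
- stop (a joint): Slide of the end stop along the jig's +y, m: about 0 (-0.003 to 0.003) while locked, 0.090 fully open against the rubber buffer. It needs about 3 N and stays where it is left. The plunger's nose locks it until it is pulled out more than 9 mm.
- tube: Loose bright steel tube, 32 mm diameter, 200 mm long, lying along the jig's y in the channel at the deck's low edge; origin at its centre, y along its axis. Its end is 9 to 27 mm from the stop's foot. Leave it there.
- jar: Bystander: glass jar with a dark metal cap, 72 mm diameter, 100 mm tall, standing on the bench; origin under its centre.
- parts_bin: Bystander: clear plastic open bin, 150 x 200 x 80 mm, holding small steel parts; origin under its centre.
- screwdriver: Bystander: screwdriver with yellow handle, lying on the bench; x along it.
Not all that is in view belongs to the job. There is more than one size of the tube; the one meant has the size given above.

How it is judged (in metres and radians):
On the way, in this order (a step that is already met when the one before it is completed fails the run):
1. the plunger is pulled, turned and let go, and stays out in its rest notch (value of joint plunger between 0.009 and 0.0135 m and value of joint tbar above 0.9 rad and contact force between the fingers and tbar below 0.3 N), for 0.2 s.
2. the end stop is slid across to its buffer (value of joint stop above 0.083 m), for 0.2 s.
At the end, for the whole second after the job is handed in: The plunger rests in its notch (9 to 13.5 mm out, turned more than 0.9 rad), the end stop is within 7 mm of its buffer (slid more than 83 mm of 90) and at rest, and the tube lies still within 20 mm of where it was (value of joint plunger between 0.009 and 0.0135 m and value of joint tbar above 0.9 rad and value of joint stop above 0.083 m and velocity of joint stop between -0.01 and 0.01 m/s and distance of tube from where it was at the start of the episode below 0.02 m and linear speed of tube below 0.02 m/s); the robot touches nothing.
It fails at once if the tube is shoved or lifted out of its channel (moved more than 30 mm) (distance of tube from where it was at the start of the episode above 0.03 m).
It fails at once if the jar, the parts bin or the screwdriver is moved more than 30 mm (distance of any of jar, parts_bin, screwdriver from where it was at the start of the episode above 0.03 m).
It also fails if it takes over 48 s, if anything falls off the work surface, if the arm or the gripper's body presses on something with over 40 N, if the wrist force passes 120 N, or if a joint passes its speed limit or range.

## Working session

There is one attempt and no reset: what is moved stays moved. The work goes in short steps, Python scripts to look and compute and a tool call to move; the robot and the scene stay as the last step left them, time stands still between calls to the robot, and variables do not carry over. Pictures are saved under pics/ and viewed, about 8 in all and at most 12, crops included, and the job is handed in when it is done.

Besides the shell and the picture viewer there is one more tool, called after ">>>" by a JSON object that holds its "name" and its "arguments". play_rows: Moves the arm, as the interface text tells. Its arguments: {"type":"object","properties":{"series":{"type":"array","items":{"type":"array","items":{"type":"number"}}}},"required":["series"]}

```bash
mkdir -p pics; cat > h.py <<'E'
import numpy as np, cv2
from scipy.spatial.transform import Rotation as Ro
from cell import status, viewer, order, ctrl
def grab(n,fn=None):
    s=status.read_state(); d=viewer.get_image(n); d['state']=s
    if fn: cv2.imwrite('pics/'+fn,cv2.cvtColor(d['img'],cv2.COLOR_RGB2BGR))
    return d
def f(d): return d['img'].shape[0]/2/np.tan(np.radians(d['vfov'])/2)
def ray(d,u,v):
    """origin, direction in world"""
    x=np.array([(u-d['cx']),(v-d['cy'])])/f(d)
    if 'rvec' in d:
        R=cv2.Rodrigues(np.array(d['rvec'],float))[0]; t=np.array(d['tvec'],float).ravel()
        w=R.T@np.array([x[0],x[1],1]); return -R.T@t, w/np.linalg.norm(w)
    th=np.hypot(*x); c=np.array([*(x/th*np.sin(th)),np.cos(th)])
    T=tool(d['state'])@np.array(d['tool_from_camera']); return T[:3,3],T[:3,:3]@c
def tool(s):
    T=np.eye(4);T[:3,:3]=Ro.from_euler('xyz',s['tool_rot']).as_matrix();T[:3,3]=s['eef_pos'];return T
def proj(d,P):
    P=np.asarray(P,float)
    if 'rvec' in d:
        R=cv2.Rodrigues(np.array(d['rvec'],float))[0]; c=R@P+np.array(d['tvec'],float).ravel()
        return np.array([d['cx'],d['cy']])+f(d)*c[:2]/c[2]
    T=np.linalg.inv(tool(d['state'])@np.array(d['tool_from_camera'])); c=T[:3,:3]@P+T[:3,3]
    r=np.hypot(c[0],c[1]); return np.array([d['cx'],d['cy']])+f(d)*np.arctan2(r,c[2])*c[:2]/r
def plane(d,u,v,z):
    o,w=ray(d,u,v); return o+w*(z-o[2])/w[2]
def tri(*rs):
    A=sum(np.eye(3)-np.outer(w,w) for o,w in rs); b=sum((np.eye(3)-np.outer(w,w))@o for o,w in rs)
    p=np.linalg.solve(A,b); return p,[np.linalg.norm((np.eye(3)-np.outer(w,w))@(p-o)) for o,w in rs]
E
python3 - <<'E'
from h import *
a=grab('scene','s0.png');b=grab('top','t0.png');c=grab('wrist','w0.png')
im=np.hstack([a['img'],b['img']]);
print(ctrl.tip_reach,status.read_state(),c['tool_from_camera'],[ (f(x),x['cx'],x['cy']) for x in (a,b,c)])
E
```

```text
11.0 {'clock': 0.15, 'qpos': array([-1.31681549,  0.62916243,  0.03845504,  1.518116  , -0.02699532,
        0.99625951, -0.02001788]), 'qd': array([-0.00148618, -0.00177679,  0.0001634 , -0.00348369,  0.00080636,
       -0.00134066, -0.00119473]), 'tau': array([ 1.54223046e-03, -5.63804555e+01,  1.22787170e+00, -1.93655294e+01,
        1.11506929e-02,  7.37379247e-03, -1.54447736e-05]), 'eef_pos': array([204.16911401, 616.64278093, 241.58891975]), 'tool_rot': array([-3.14016550e+00,  1.51894334e-05,  2.82179162e+00]), 'force': array([ 0.56416585,  0.05999954, -0.06846235]), 'torque': array([ 0.00887533, -0.01923415,  0.0228783 ]), 'width': 85.63722136431407} [[-4.08422979e-04 -9.51298096e-01 -3.08272227e-01  7.91288961e+01]
 [ 9.99999747e-01 -2.08859001e-04 -6.80358745e-04 -6.72625365e-01]
 [ 5.82838549e-04 -3.08272427e-01  9.51297940e-01 -1.31131987e+02]
 [ 0.00000000e+00  0.00000000e+00  0.00000000e+00  1.00000000e+00]] [(np.float64(528.6731360603018), 285.61807863069845, 207.10367578651542), (np.float64(546.5968316156847), 293.64683739306315, 213.94537129311001), (np.float64(325.19226210127806), 274.5905622783338, 206.88295996334503)]
```

View pics/s0.png

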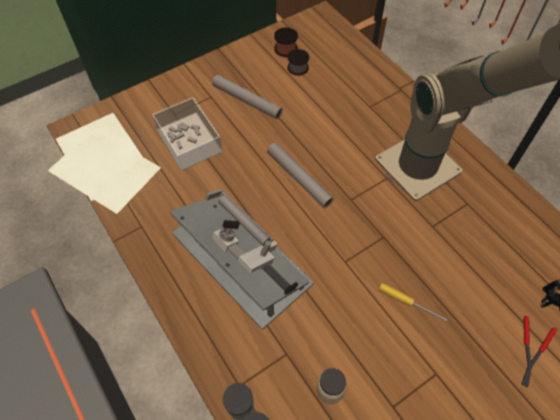

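View pics/t0.png

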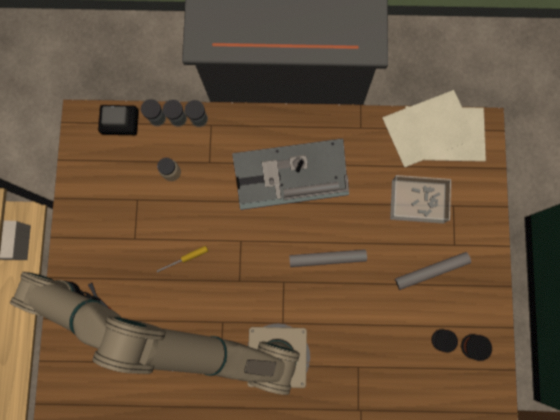

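Scene: the jig is at about (243,255), with the T-handle at (230,224), stop block at (257,257) and a tube in its low channel at (247,218). Top: the jig is at (290,173), T-handle (299,165), stop (272,180). There are three tubes: one in the jig channel (top 310,189), and loose ones at (328,258) and (433,270). The one in the channel is the tube meant. I'll enlarge the jig.

```bash
python3 - <<'E'
import cv2,numpy as np
a=cv2.imread('pics/s0.png')[180:330,160:320];b=cv2.imread('pics/t0.png')[130:215,225:355]
A=cv2.resize(a,None,fx=2.5,fy=2.5,interpolation=cv2.INTER_CUBIC);B=cv2.resize(b,None,fx=6,fy=6,interpolation=cv2.INTER_CUBIC)
cv2.imwrite('pics/c1.png',B)
from h import *
d=grab('top')
# jig centre estimate: corners at base
for p in [(233,153),(344,140),(348,198),(238,207)]: print(p,plane(d,*p,60).round(0))
E
```

```text
(233, 153) [730. 177.  60.]
(344, 140) [ 788. -231.   60.]
(348, 198) [ 570. -247.   60.]
(238, 207) [529. 151.  60.]
```

View pics/c1.png

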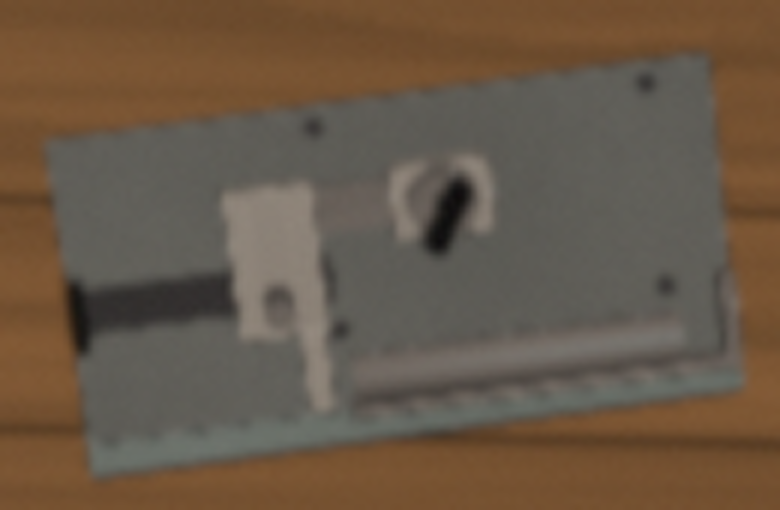

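Top crop (6x from 225,130) shows:
- Black T-bar centred at crop (448,213), which is full-frame (299.7,165.5), leaning clockwise.
- Post top at about (278,300), which is (271,180).
- Buffer at the left (78,318), so open is towards image left, +y.

Next I'll triangulate the T-bar and the yaw.

```bash
python3 - <<'E'
from h import *
d=grab('top');s=grab('scene')
TL=plane(d,232.8,153.3,124);TR=plane(d,343.7,139.2,124)
e=TL-TR;print('len',np.linalg.norm(e)); yaw=np.arctan2(-e[0],e[1]);print('yaw',np.degrees(yaw))
def blob(d,x0,y0,x1,y1):
    g=d['img'][y0:y1,x0:x1].max(2)<38
    n,l,st,c=cv2.connectedComponentsWithStats(g.astype(np.uint8));i=1+st[1:,4].argmax();print(st[i]);return c[i]+[x0,y0]
pt=blob(d,290,155,310,180);ps=blob(s,215,212,245,236);print(pt,ps)
P,r=tri(ray(d,*pt),ray(s,*ps));print('tbar',P.round(1),np.round(r,1))
ez=np.array([-np.sin(yaw),np.cos(yaw),0]);ex=np.array([np.cos(yaw),np.sin(yaw),0])
O=(TL+TR)/2-ex*100; print('jig origin',O.round(0),'pred tbar',(O[:2]+ex[:2]*-4+ez[:2]*-30).round(1))
st=status.read_state();T=tool(st);print(st['eef_pos'],np.degrees(np.arctan2(T[1,1],T[0,1])))
g=P+[0,0,80]; print('toolshift cm',(T[:3,:3].T@(g-T[:3,3])/10).round(2))
E
```

```text
len 398.6619696532271
yaw 8.692877637207397
[ 7  6  6 11 35]
[ 9 10 14  6 69]
[299.25714286 165.54285714] [230.56521739 224.15942029]
tbar [662.1 -66.8 157.2] [0.5 0.5]
jig origin [642. -42. 124.] pred tbar [642.7 -72.6]
[204.25817935 616.89288001 242.01101746] 71.67440245456801
toolshift cm [-64.96 -50.5    0.51]
```

>>> {"name": "play_rows", "arguments": {"series": [[-8,-6.3,0,0,0],[-16,-12.5,0,0,0],[-24,-18.7,0,0,0],[-32,-25,0,0,0],[-36,-28,0,0,0],[-40,-31,0,0,0],[-40,-31,0,0,0],[-40,-31,0,0,0]]}}

```text
clock: 1.1
eef_pos: [428.1, 283.2, 242.6]
tool_rot: [3.141, 0.0, 2.822]
force: [1.1, 0.3, 0.5]
width: 85.5
```

>>> {"name": "play_rows", "arguments": {"series": [[-4,-3.1,0,0,0],[-8,-6.2,0,0,0],[-12,-9.3,0,0,0],[-16,-12.4,0,0,0],[-20,-15.5,0,0,0],[-24,-18.6,0,0,0],[-28,-21.8,0,0,0.4],[-31,-24,0,0,0.4]]}}

```text
clock: 1.9
eef_pos: [647.0, -43.8, 242.3]
tool_rot: [-3.141, 0.001, 2.82]
force: [1.2, -0.2, -0.2]
width: 58.9
```

>>> {"name": "play_rows", "arguments": {"series": [[-0.4,-0.3,0,0,0.4],[-0.4,-0.3,0,0,0.4],[-0.4,-0.3,0,0,0.4]]}}

```text
clock: 2.2
eef_pos: [648.2, -42.7, 242.0]
tool_rot: [3.14, -0.002, 2.823]
force: [-0.8, 0.0, -0.0]
width: 51.2
```

```bash
python3 - <<'E'
from h import *
d=grab('wrist','w1.png');print(d['state']['eef_pos'],d['state']['tool_rot'],d['state']['width'],d['state']['qpos'].round(2))
print(proj(d,[662.1,-66.8,157.2]))
E
```

```text
[648.17545642 -42.71575016 242.00979488] [ 3.14049637e+00 -1.55447260e-03  2.82333861e+00] 51.17744784693357 [-0.02  0.63  0.07  1.52 -0.05  1.    1.32]
[250.29207643 245.99237424]
```

View pics/w1.png

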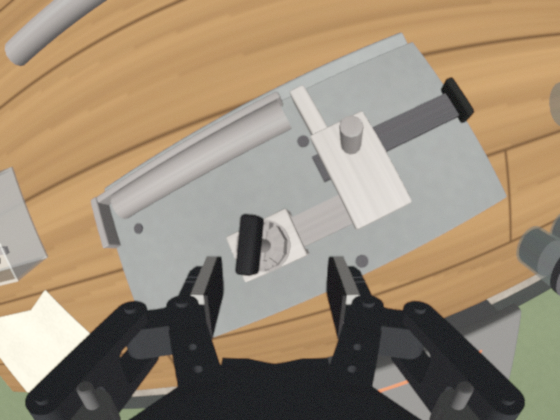

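The wrist view shows the bar from about (253,215) to (247,272). My triangulated point projects to (250,246), on the bar. The post top is at (351,128), and the stop slides to the right towards the buffer at (457,100). Next: yaw, bar direction and post.

```bash
python3 - <<'E'
from h import *
d=grab('wrist');t=grab('top')
def yw(a,b): e=b-a; return np.degrees(np.arctan2(-e[0],e[1])).round(1),np.linalg.norm(e).round(0)
print('lip',yw(plane(d,112,190,50),plane(d,404,36,50)))
print('high edge R corner',plane(d,503,195,124))
print('tube axis',yw(plane(d,122,209,70),plane(d,290,122,70)))
a=plane(d,253,217,156);b=plane(d,247,270,174);e=b-a;print('bar',a,b,'dir deg',np.degrees(np.arctan2(e[1],e[0])))
im=d['img'];m=(im.max(2)<45);m[:200]=0;m[285:]=0;m[:,:225]=0;m[:,280:]=0
n,l,st,c=cv2.connectedComponentsWithStats(m.astype(np.uint8));i=1+st[1:,4].argmax();print(st[i],c[i])
pt=(299.257,165.543)
print('tbar 2-view',tri(ray(d,*c[i]),ray(t,*pt)))
print('post top 2-view',tri(ray(d,350,124),ray(t,271.3,179.5)))
for z in (150,160): print(plane(d,*c[i],z))
E
```

```text
lip (np.float64(9.3), np.float64(355.0))
high edge R corner [706.46028319 168.42269786 124.        ]
tube axis (np.float64(7.5), np.float64(196.0))
bar [641.96153388 -57.06121462 156.        ] [672.05125594 -71.0984103  174.        ] dir deg -25.009583634055314
[241 216  21  58 392] [254.97959184 241.59693878]
tbar 2-view (array([669.07931314, -66.94245786, 133.34477532]), [np.float64(0.5594470937740559), np.float64(0.5594470937741334)])
post top 2-view (array([601.45192043,  25.08816183, 177.69515406]), [np.float64(5.257705009324166), np.float64(5.257705009324477)])
[662.85708266 -63.28508145 150.        ]
[658.83100462 -61.2733184  160.        ]
```

```bash
python3 - <<'E'
from h import *
d=grab('wrist');im=d['img'][195:295,210:330].copy()
B=cv2.resize(im,None,fx=6,fy=6,interpolation=cv2.INTER_CUBIC)
yaw=np.radians(8.7);X0=np.array([np.cos(yaw),np.sin(yaw),0]);Y=np.array([-np.sin(yaw),np.cos(yaw),0]);c,s=np.cos(np.radians(28)),np.sin(np.radians(28))
X=X0*c+np.array([0,0,s]);Z=-X0*s+np.array([0,0,c]);ph=np.radians(-30);bx=np.cos(ph)*X+np.sin(ph)*Y;by=-np.sin(ph)*X+np.cos(ph)*Y
P=np.array([662.1,-66.8,157.2])
for k in [(22,7,9),(22,-7,9),(-22,-7,9),(-22,7,9),(22,7,-12),(-22,7,-12),(0,0,-28)]:
    u=proj(d,P+bx*k[0]+by*k[1]+Z*k[2]);cv2.circle(B,tuple(int(q) for q in ((u-[210,195])*6+3)),4,(255,0,0),-1)
cv2.imwrite('pics/c2.png',B[:,:,::-1])
E
```

```text
(no output)
```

View pics/c2.png

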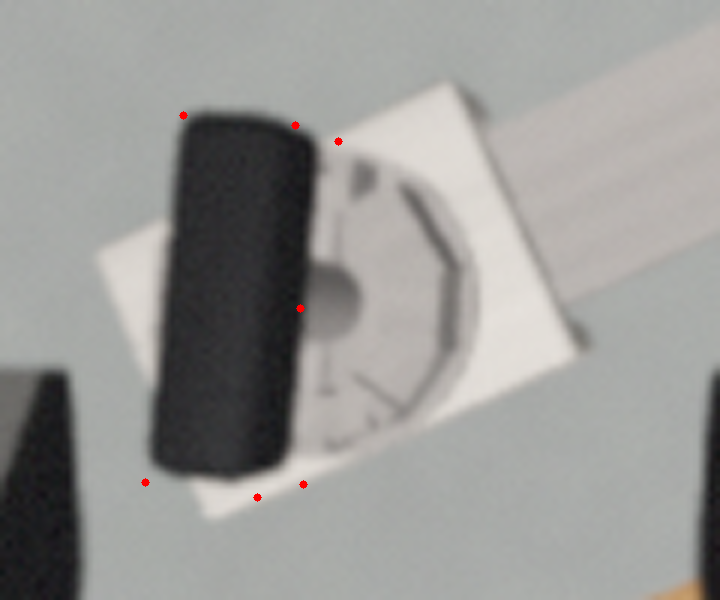

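The overlay matches the bar's top face to within about 1 mm and the rotation agrees. Moving over the bar, then descending astride it.

>>> {"name": "play_rows", "arguments": {"series": [[-1,-0.9,0,0,0.4],[-2,-1.9,0,0,0.4],[-2,-1.9,2,0,0.4],[-2,-1.9,4,0,0.4],[-2,-1.9,5.5,0,0.4],[-2,-1.9,7,0,0.4],[-2,-1.9,7,0,0.4],[-2,-1.9,7,0,0.4]]}}

```text
clock: 3.2
eef_pos: [662.1, -69.5, 172.3]
tool_rot: [-3.141, 0.0, 2.821]
force: [-0.3, 0.7, 0.2]
width: 51.3
```

```bash
python3 - <<'E'
from h import *
d=grab('wrist','w2.png');s=d['state'];print(s['eef_pos'],s['tool_rot'],s['width'],s['force'])
B=cv2.resize(d['img'][180:400,150:400],None,fx=3,fy=3-0.3,interpolation=cv2.INTER_CUBIC)
cv2.imwrite('pics/c3.png',B[:,:,::-1])
E
```

```text
[662.13932612 -69.5141095  172.30595638] [-3.14130379e+00  1.39419514e-04  2.82122119e+00] 51.29112061114204 [-0.25632575  0.71039326  0.17657898]
```

View pics/c3.png

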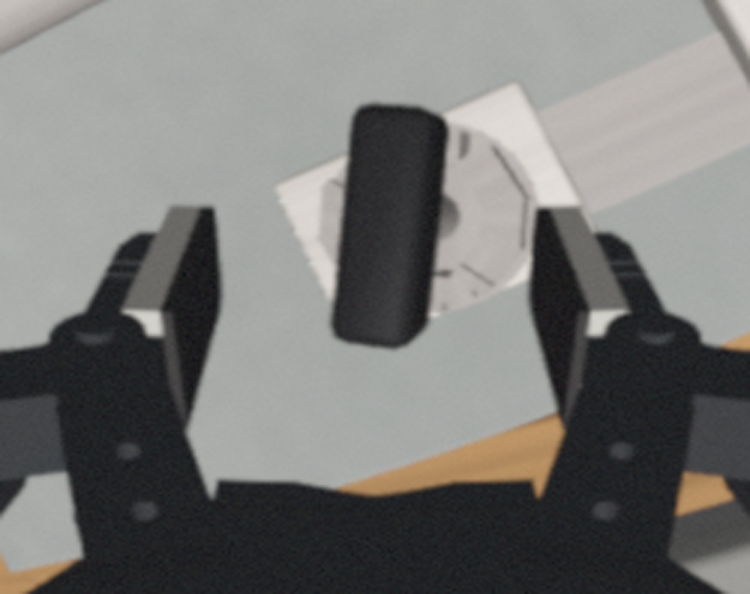

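The bar sits between the pads, slightly right of and above mid-gap: bar top centre (388,222), pad gap centre (375,259). That means about 3 mm in +y and 2.5 mm in +x. Descending and closing.

>>> {"name": "play_rows", "arguments": {"series": [[0.25,0.3,0.7,0,0.4],[0.25,0.3,1.4,0,0.4],[0.25,0.3,2.1,0,0.4],[0.25,0.3,2.1,0,0.6],[0.25,0.3,2.1,0,0.8]]}}

```text
clock: 3.75
eef_pos: [660.3, -65.3, 151.0]
tool_rot: [-3.141, -0.001, 2.822]
force: [0.2, 0.6, 0.1]
width: 22.9
```

>>> {"name": "play_rows", "arguments": {"series": [[0,0,0,0,1],[0,0,0,0,1],[0,0,0,0,1],[0,0,0,0,1]]}}

```text
clock: 4.15
eef_pos: [660.3, -66.0, 151.5]
tool_rot: [-3.141, 0.0, 2.821]
force: [-1.5, -4.1, 0.8]
width: 16.0
```

```bash
python3 - <<'E'
from h import *
s=status.read_state();print(s['eef_pos'],s['tool_rot'],s['width'],s['force'],s['torque']);T=tool(s)
print('tool f',T[:3,:3].T@s['force'])
y=np.radians(8.7);Z=np.array([-np.cos(y)*.4695,-np.sin(y)*.4695,.883]);print('out in tool',(T[:3,:3].T@Z).round(3))
E
```

```text
[660.3246256  -66.02102932 151.51108721] [-3.14088706e+00  2.49952013e-04  2.82117509e+00] 16.04019211712161 [-1.5029795  -4.05170916  0.80124217] [0.10971391 0.12199345 0.19208062]
tool f [ 0.15014549 -4.31944039 -0.79823217]
out in tool [ 0.418 -0.214 -0.883]
```

>>> {"name": "play_rows", "arguments": {"series": [[0.14,-0.07,-0.3,0,1],[0.28,-0.14,-0.6,0,1],[0.43,-0.22,-0.9,0,1],[0.57,-0.29,-1.2,0,1],[0.71,-0.36,-1.5,0,1],[0.71,-0.36,-1.5,0,1]]}}

```text
clock: 4.75
eef_pos: [653.3, -67.2, 165.0]
tool_rot: [-3.141, 0.002, 2.822]
force: [4.7, -4.8, -11.7]
width: 15.3
```

```bash
python3 - <<'E'
from h import *
s=status.read_state();print(s['eef_pos'],s['tool_rot'],s['width'],s['torque']);T=tool(s)
print('tool f',T[:3,:3].T@s['force'])
y=np.radians(8.7);Z=np.array([-np.cos(y)*.4695,-np.sin(y)*.4695,.883]);print('axial',s['force']@Z,'pulled',(s['eef_pos']-[660.3,-66.0,151.5])@Z)
# relative centre path: TCP displacement while turning about axis (grasp point offset from axis small)
d=grab('wrist');B=cv2.resize(d['img'][180:400,150:400],None,fx=3,fy=2.7);cv2.imwrite('pics/c4.png',B[:,:,::-1])
E
```

```text
[653.28050741 -67.24434602 164.98785509] [-3.14080347e+00  1.72080784e-03  2.82200260e+00] 15.288053725224584 [-0.28589563 -1.03162939  0.31167626]
tool f [-5.96850725 -3.03245284 11.67803547]
axial -12.156873274348463 pulled 15.255877334158717
```

View pics/c4.png

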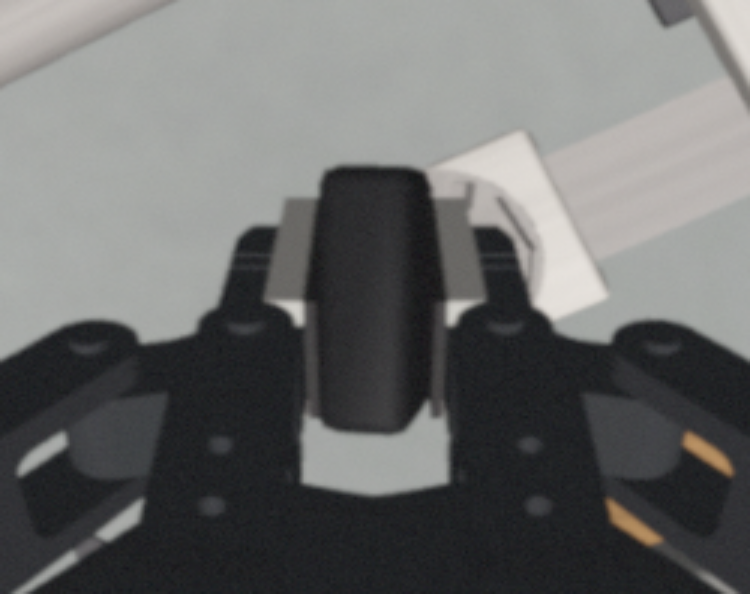

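>>> {"name": "play_rows", "arguments": {"series": [[0.08,-0.04,-0.18,0,1],[0.08,-0.04,-0.18,0,1]]}}

```text
clock: 5.0
eef_pos: [652.4, -67.3, 166.6]
tool_rot: [-3.141, 0.002, 2.822]
force: [5.2, -4.7, -12.1]
width: 15.1
```

>>> {"name": "play_rows", "arguments": {"series": [[0,0,0,-4,1],[0,0,0,-8,1],[0,0,0,-12,1],[0,0,0,-16,1],[0,0,0,-16,1]]}}

```text
clock: 5.5
eef_pos: [652.8, -67.4, 166.6]
tool_rot: [-3.141, 0.002, 3.103]
force: [5.1, -4.0, -11.6]
width: 13.3
```

```bash
cat > chk.py <<'E'
from h import *
s=status.read_state();print(s['clock'],s['eef_pos'].round(1),'toolyaw-y',np.degrees(s['tool_rot'][2])-90,s['width'],'tq',s['torque'].round(2),s['force'].round(1));T=tool(s)
y=np.radians(8.7);Z=np.array([-np.cos(y)*.4695,-np.sin(y)*.4695,.883]);print('tool f',(T[:3,:3].T@s['force']).round(1),'axial',s['force']@Z,'pulled',(s['eef_pos']-[660.3,-66.0,151.5])@Z, 'out in tool',(T[:3,:3].T@Z).round(3))
E
python3 chk.py
```

```text
5.5 [652.8 -67.4 166.6] toolyaw-y 87.76894086727188 13.344105116115726 tq [-0.26 -1.37  0.34] [  5.1  -4.  -11.6]
tool f [-5.3 -3.8 11.6] axial -12.311666944442113 pulled 16.890921521861493 out in tool [ 0.459 -0.09  -0.884]
```

>>> {"name": "play_rows", "arguments": {"series": [[0,0,0,-5,1],[0,0,0,-10,1],[0,0,0,-15,1],[0,0,0,-20,1],[0,0,0,-25,1],[0,0,0,-30,1],[0,0,0,-35,1],[0,0,0,-38,1]]}}

```text
clock: 6.3
eef_pos: [652.7, -67.8, 166.9]
tool_rot: [-3.139, 0.001, -2.519]
force: [2.4, -0.0, -9.6]
width: 13.3
```

```bash
python3 chk.py; python3 - <<'E'
from h import *
d=grab('wrist');B=cv2.resize(d['img'][180:400,150:400],None,fx=3,fy=2.7);cv2.imwrite('pics/c5.png',B[:,:,::-1])
E
```

```text
6.3 [652.7 -67.8 166.9] toolyaw-y -234.33541770100805 13.266194844309998 tq [-2.2  -1.54 -1.21] [ 2.4 -0.  -9.6]
tool f [-1.9 -1.4  9.6] axial -9.54466118661961 pulled 17.230990727091637 out in tool [ 0.418  0.211 -0.884]
```

View pics/c5.png

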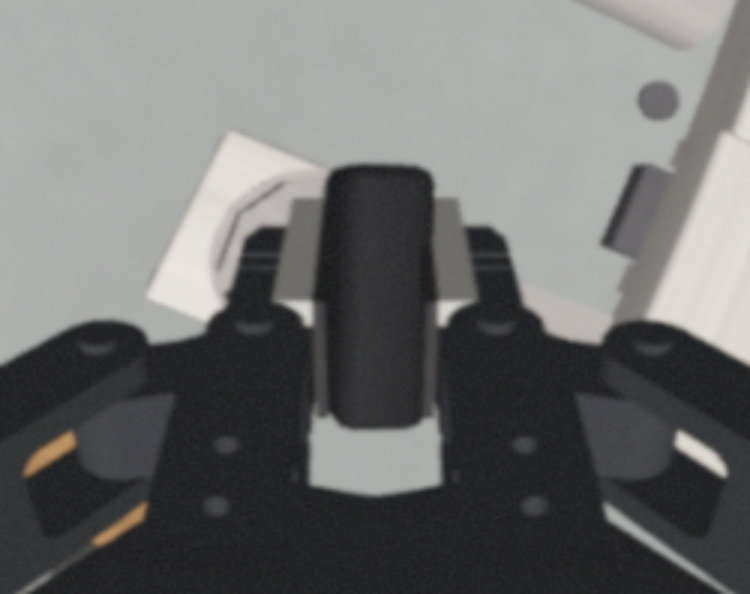

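The bar lies in the tool's x-z plane after 54° of tool turn, about 60° of bar turn. Lowering slowly and watching the axial force to see whether it enters the notch.

>>> {"name": "play_rows", "arguments": {"series": [[-0.07,-0.035,0.14,0,1],[-0.14,-0.07,0.28,0,1],[-0.14,-0.07,0.28,0,1]]}}

```text
clock: 6.65
eef_pos: [653.1, -67.7, 166.2]
tool_rot: [-3.14, -0.001, -2.521]
force: [-2.4, -2.4, 2.2]
width: 13.2
```

```bash
python3 chk.py
```

```text
6.65 [653.1 -67.7 166.2] toolyaw-y -234.45551045092614 13.160788880706836 tq [-2.8  -0.31 -1.29] [-2.4 -2.4  2.2]
tool f [ 3.4 -0.6 -2.2] axial 3.2085212750260688 pulled 16.481980034285613 out in tool [ 0.42   0.21  -0.883]
```

The axial force went to +3 N with little travel: the pin is on the rim, short of the notch. Lifting back and turning further.

>>> {"name": "play_rows", "arguments": {"series": [[0.1,0.05,-0.21,0,1],[0.1,0.05,-0.21,0,1],[0.1,0.05,-0.21,-4,1],[0.1,0.05,-0.21,-8,1],[0.1,0.05,-0.21,-8,1]]}}

```text
clock: 7.15
eef_pos: [652.6, -68.2, 167.0]
tool_rot: [-3.14, -0.0, -2.379]
force: [1.8, -4.9, -6.6]
width: 13.6
```

```bash
python3 chk.py; python3 - <<'E'
from h import *
d=grab('wrist','w6.png');t=grab('top')
m=[d['img'][150:400,130:420],]
cv2.imwrite('pics/c6.png',cv2.resize(m[0],None,fx=2.4,fy=2.4)[:,:,::-1])
E
```

```text
7.15 [652.6 -68.2 167. ] toolyaw-y -226.30806605457985 13.61933168701231 tq [-2.82 -1.42 -1.03] [ 1.8 -4.9 -6.6]
tool f [ 2.1 -4.8  6.7] axial -6.352119812299795 pulled 17.446806957489517 out in tool [ 0.385  0.268 -0.883]
```

View pics/c6.png

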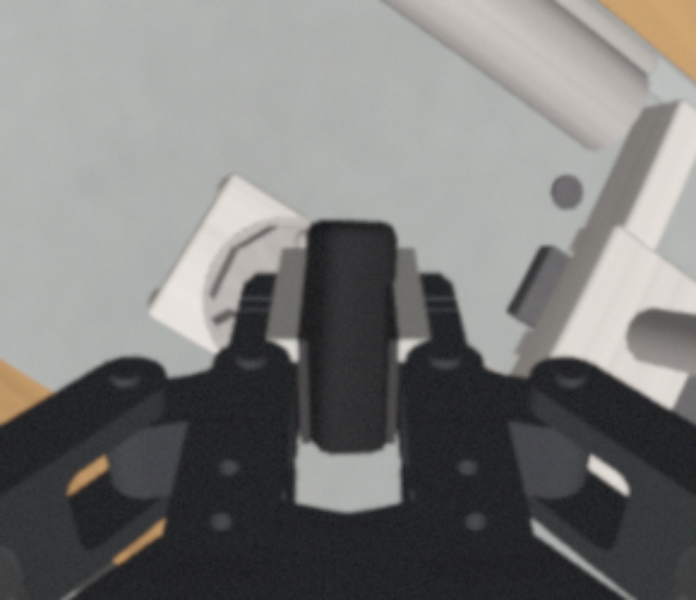

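>>> {"name": "play_rows", "arguments": {"series": [[-0.08,-0.055,0.18,0,1],[-0.15,-0.11,0.35,0,1],[-0.15,-0.11,0.35,0,1]]}}

```text
clock: 7.55
eef_pos: [653.1, -68.2, 166.0]
tool_rot: [-3.14, -0.003, -2.381]
force: [-5.2, -4.7, 10.1]
width: 13.3
```

```bash
python3 chk.py
```

```text
7.55 [653.1 -68.2 166. ] toolyaw-y -226.41457487310493 13.295542500444007 tq [-2.96  0.25 -0.99] [-5.2 -4.7 10.1]
tool f [  7.    0.2 -10.1] axial 11.705351106189323 pulled 16.306759208811684 out in tool [ 0.388  0.267 -0.882]
```

It is still on the rim, with a 2.7 Nm cross-moment in the grip: the pads have dragged the bar only part of the way. The pin rests on the plateau, so I'll let go, rise, see the true bar angle and regrip.

>>> {"name": "play_rows", "arguments": {"series": [[0,0,0,0,0.4],[0,0,0,0,0.4],[0,0,0,0,0.4],[0,0,0,0,0.4],[0,0,-2,0,0.4],[0,0,-4,0,0.4],[0,0,-4,0,0.4],[0,0,-4,0,0.4]]}}

```text
clock: 8.35
eef_pos: [653.9, -65.6, 203.8]
tool_rot: [3.141, 0.0, -2.379]
force: [0.1, -0.2, 0.2]
width: 51.1
```

```bash
python3 chk.py; python3 - <<'E'
from h import *
d=grab('wrist','w7.png')
B=cv2.resize(d['img'][180:330,190:360],None,fx=4,fy=4,interpolation=cv2.INTER_CUBIC)
cv2.imwrite('pics/c7.png',B[:,:,::-1])
E
```

```text
8.35 [653.9 -65.6 203.8] toolyaw-y -226.2853916542112 51.10220760357837 tq [ 0.02 -0.02  0.06] [ 0.1 -0.2  0.2]
tool f [ 0.  -0.2 -0.2] axial 0.13672614809532363 pulled 49.16926307488179 out in tool [ 0.384  0.27  -0.883]
```

View pics/c7.png

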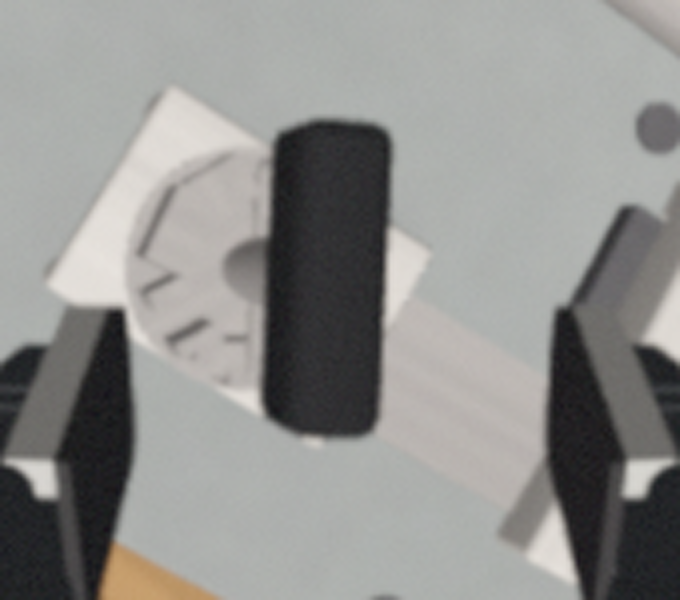

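```bash
python3 - <<'E'
from h import *
d=grab('wrist')
c,s=np.cos(np.radians(28)),np.sin(np.radians(28))
P0=np.array([661,-66.5,157])
for yd in (8,9):
  yaw=np.radians(yd);X0=np.array([np.cos(yaw),np.sin(yaw),0]);Y=np.array([-np.sin(yaw),np.cos(yaw),0])
  X=X0*c+np.array([0,0,s]);Z=-X0*s+np.array([0,0,c])
  for pull in (11.5,15.5):
   for a in (48,52,56,60,64):
    ph=np.radians(a-30);bx=np.cos(ph)*X+np.sin(ph)*Y;by=-np.sin(ph)*X+np.cos(ph)*Y;P=P0+Z*pull
    q=lambda k:((proj(d,P+bx*k[0]+by*k[1]+Z*k[2])-[190,180])*4+2).round(0)
    A,B=q((-18,0,9)),q((18,0,9)); print(yd,pull,a,A,B,'slope',((A-B)[0]/(A-B)[1]).round(3),'mid',(A+B)/2,'collar',q((0,0,-28-pull)))
E
```

```text
8 11.5 48 [372. 160.] [309. 416.] slope -0.246 mid [340.5 288. ] collar [263. 276.]
8 11.5 52 [364. 158.] [318. 418.] slope -0.177 mid [341. 288.] collar [263. 276.]
8 11.5 56 [355. 157.] [327. 419.] slope -0.107 mid [341. 288.] collar [263. 276.]
8 11.5 60 [346. 156.] [336. 419.] slope -0.038 mid [341.  287.5] collar [263. 276.]
8 11.5 64 [337. 155.] [345. 419.] slope 0.03 mid [341. 287.] collar [263. 276.]
8 15.5 48 [381. 158.] [317. 420.] slope -0.244 mid [349. 289.] collar [263. 276.]
8 15.5 52 [372. 156.] [326. 422.] slope -0.173 mid [349. 289.] collar [263. 276.]
8 15.5 56 [363. 155.] [335. 423.] slope -0.104 mid [349. 289.] collar [263. 276.]
8 15.5 60 [354. 154.] [344. 423.] slope -0.037 mid [349.  288.5] collar [263. 276.]
8 15.5 64 [345. 154.] [353. 423.] slope 0.03 mid [349.  288.5] collar [263. 276.]
9 11.5 48 [369. 159.] [310. 416.] slope -0.23 mid [339.5 287.5] collar [264. 277.]
9 11.5 52 [361. 157.] [319. 418.] slope -0.161 mid [340.  287.5] collar [264. 277.]
9 11.5 56 [352. 156.] [328. 419.] slope -0.091 mid [340.  287.5] collar [264. 277.]
9 11.5 60 [343. 155.] [337. 419.] slope -0.023 mid [340. 287.] collar [264. 277.]
9 11.5 64 [334. 155.] [346. 418.] slope 0.046 mid [340.  286.5] collar [264. 277.]
9 15.5 48 [378. 157.] [318. 420.] slope -0.228 mid [348.  288.5] collar [264. 277.]
9 15.5 52 [369. 155.] [327. 422.] slope -0.157 mid [348.  288.5] collar [264. 277.]
9 15.5 56 [360. 154.] [336. 423.] slope -0.089 mid [348.  288.5] collar [264. 277.]
9 15.5 60 [351. 153.] [345. 423.] slope -0.022 mid [348. 288.] collar [264. 277.]
9 15.5 64 [342. 153.] [354. 422.] slope 0.045 mid [348.  287.5] collar [264. 277.]
```

The freed bar's edge slope is −0.027, i.e. a turn of about 60°. Its top face mid-column is about 335, which fits the 11.5 mm pull (340) and not the rim (349). So it dropped into the notch on release. Next the stop post: rise, go over it and align the jaws with jig y.

>>> {"name": "play_rows", "arguments": {"series": [[0,0,-2,0,0.4],[0,0,-4,5,0.4],[-0.5,2,-4,12,0.4],[-1,4,-4,20,0.4],[-1.5,6,-4,28,0.4],[-2,8,-4,35,0.4],[-2.4,9.9,-4,35,0.4],[-2.4,9.9,-4,35,0.4]]}}

```text
clock: 9.25
eef_pos: [601.2, 25.7, 243.3]
tool_rot: [3.139, -0.002, -2.982]
force: [0.9, -0.0, 0.5]
width: 51.4
```

```bash
python3 chk.py; python3 - <<'E'
from h import *
d=grab('wrist','w8.png'); print(proj(d,[601,25,165]))
E
```

```text
9.25 [601.2  25.7 243.3] toolyaw-y -260.88085912412464 51.40276627087034 tq [-0.01 -0.07 -0.01] [ 0.9 -0.   0.5]
tool f [-0.9 -0.2 -0.5] axial -0.022920109033126843 pulled 101.95407845566456 out in tool [ 0.471  0.005 -0.882]
[274.43553744 222.8404043 ]
```

View pics/w8.png

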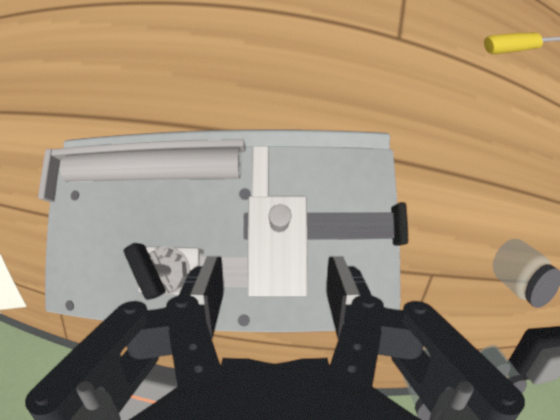

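Wrist view: jig y is now horizontal in the picture, post top at (280,215), lean of the T-bar reversed (turned ~60°). Buffer at (400,224), jar clear at (525,270), screwdriver at (515,43).

```bash
python3 - <<'E'
from h import *
d=grab('wrist')
from types import SimpleNamespace
w1=dict(d);w1['state']=dict(eef_pos=np.array([648.175,-42.716,242.01]),tool_rot=np.array([3.1405,-.00155,2.82334]))
im=cv2.imread('pics/w1.png')
p,r=tri(ray(w1,351,121),ray(d,280,214.5));print('top',p.round(1),np.round(r,1))
yaw=np.radians(8.7);Z=np.array([-np.cos(yaw)*.4695,-np.sin(yaw)*.4695,.883]);h=p-18*Z
print('handle',h.round(1),'dy along jig from tbar',(h-[661,-66.5,157])@[-np.sin(yaw),np.cos(yaw),0])
T=tool(d['state']);g=h+4*Z-[0,0,8];print('shift',T[:3,:3].T@(g-T[:3,3]),'jig y in tool',T[:3,:3].T@[-np.sin(yaw),np.cos(yaw),0])
E
```

```text
top [596.8  25.9 162.2] [0.3 0.3]
handle [605.1  27.2 146.3] dy along jig from tbar 101.06309486093362
shift [ -1.65594694   3.19941626 101.60135969] jig y in tool [-4.97565749e-03  9.99987502e-01  4.89009908e-04]
```

>>> {"name": "play_rows", "arguments": {"series": [[-0.15,0.3,2.5,0,0.4],[-0.15,0.3,5,0,0.4],[-0.15,0.3,7.5,0,0.4],[-0.15,0.3,9.5,0,0.4],[-0.15,0.3,10.1,0,0.6],[-0.15,0.3,10.1,0,0.8],[-0.15,0.3,10.1,0,1],[-0.15,0.3,10.1,0,1]]}}

```text
clock: 10.15
eef_pos: [602.8, 27.8, 142.3]
tool_rot: [3.138, -0.002, -2.988]
force: [-1.2, 6.6, -10.6]
width: 14.6
```

>>> {"name": "play_rows", "arguments": {"series": [[0,0,0,0,1],[0,0,0,0,1]]}}

```text
clock: 10.35
eef_pos: [602.8, 27.7, 142.3]
tool_rot: [3.138, -0.002, -2.988]
force: [-0.2, 5.4, -10.2]
width: 14.8
```

Width 14.8 mm on an 18 mm post is odd, so I'll check before sliding.

```bash
python3 - <<'E'
from h import *
d=grab('wrist')
B=cv2.resize(d['img'][120:340,140:420],None,fx=2.5,fy=2.5,interpolation=cv2.INTER_CUBIC)
cv2.imwrite('pics/c9.png',B[:,:,::-1])
E
```

```text
(no output)
```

View pics/c9.png

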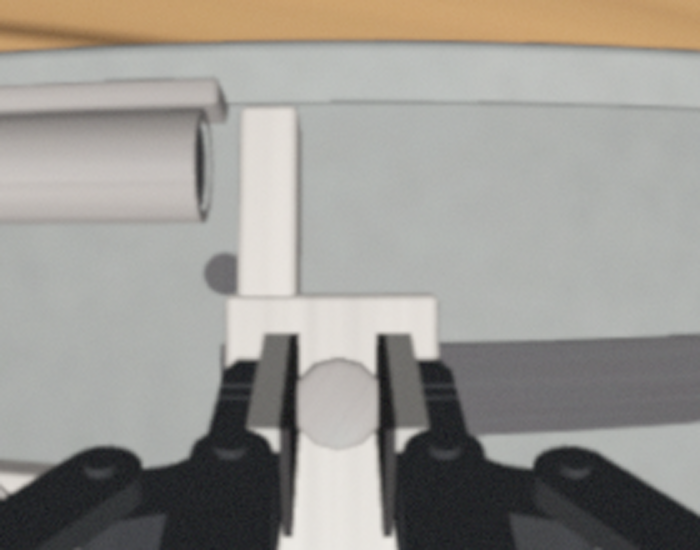

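The pads straddle the post properly (post at (338,403) between them). Sliding towards the buffer.

>>> {"name": "play_rows", "arguments": {"series": [[0,0.8,0,0,1],[0,1.8,0,0,1],[0,2.8,0,0,1],[0,3.8,0,0,1],[0,4.8,0,0,1],[0,5.8,0,0,1],[0,6.5,0,0,1],[0,7,0,0,1]]}}

```text
clock: 11.2
eef_pos: [592.1, 95.5, 142.3]
tool_rot: [3.141, -0.002, -2.989]
force: [-2.1, -2.6, -17.0]
width: 15.0
```

>>> {"name": "play_rows", "arguments": {"series": [[0,0.5,0,0,1],[0,1,0,0,1],[0,1.4,0,0,1],[0,1.7,0,0,1],[0,1.9,0,0,1],[0,1.9,0,0,1]]}}

```text
clock: 11.8
eef_pos: [589.3, 113.7, 142.4]
tool_rot: [3.141, -0.003, -2.99]
force: [-4.8, -1.9, -19.4]
width: 14.9
```

```bash
python3 chk.py; python3 - <<'E'
from h import *
s=status.read_state();y=np.radians(8.7);print('slid',(s['eef_pos']-[602.8,27.7,142.3])@[-np.sin(y),np.cos(y),0])
E
```

```text
11.8 [589.3 113.7 142.4] toolyaw-y -261.29563224135177 14.86453295074218 tq [-0.61  1.01  0.03] [ -4.8  -1.9 -19.4]
tool f [ 5.  -1.2 19.4] axial -14.810775914189882 pulled 12.125742071563499 out in tool [ 0.472  0.001 -0.882]
slid 87.03581750968146
```

>>> {"name": "play_rows", "arguments": {"series": [[0,0.2,0,0,1],[0,0.4,0,0,1],[0,0.5,0,0,1],[0,0.5,0,0,1]]}}

```text
clock: 12.2
eef_pos: [588.6, 118.1, 142.4]
tool_rot: [3.141, -0.003, -2.99]
force: [-4.2, -2.5, -19.1]
width: 14.9
```

```bash
python3 chk.py; python3 - <<'E'
from h import *
s=status.read_state();y=np.radians(8.7);print('slid',(s['eef_pos']-[602.8,27.7,142.3])@[-np.sin(y),np.cos(y),0])
E
```

```text
12.2 [588.6 118.1 142.4] toolyaw-y -261.32911080143003 14.864657297503388 tq [-0.72  1.02 -0.02] [ -4.2  -2.5 -19.1]
tool f [ 4.5 -1.8 19.1] axial -14.697430563828853 pulled 12.149507168511375 out in tool [ 0.472 -0.    -0.882]
slid 91.5053791044878
```

>>> {"name": "play_rows", "arguments": {"series": [[0,0.15,0,0,1],[0,0.3,0,0,1],[0,0.3,0,0,1]]}}

```text
clock: 12.5
eef_pos: [588.3, 119.9, 142.4]
tool_rot: [-3.14, -0.003, -2.991]
force: [-4.0, -5.0, -19.0]
width: 14.9
```

```bash
python3 chk.py
```

```text
12.5 [588.3 119.9 142.4] toolyaw-y -261.35701162809755 14.921099119098466 tq [-1.14  1.02 -0.01] [ -4.  -5. -19.]
tool f [ 4.6 -4.4 19. ] axial -14.567212634240828 pulled 12.157601671223244 out in tool [ 0.472 -0.002 -0.882]
```

Buffer felt. Release and rise, then check.

>>> {"name": "play_rows", "arguments": {"series": [[0,0,0,0,0.5],[0,0,0,0,0.5],[0,0,0,0,0.5],[0,0,0,0,0.5],[0,0,-3,0,0.5],[0,0,-6,0,0.4],[-2,-1,-10,0,0.4],[-2,-4,-13,0,0.4]]}}

```text
clock: 13.3
eef_pos: [617.9, 89.3, 276.5]
tool_rot: [3.138, 0.008, -2.984]
force: [1.4, 0.2, 0.2]
width: 51.0
```

>>> {"name": "play_rows", "arguments": {"series": [[0,0,0,0,0.4],[0,0,0,0,0.4]]}}

```text
clock: 13.5
eef_pos: [616.1, 84.0, 274.4]
tool_rot: [3.141, 0.004, -2.992]
force: [-0.2, 0.8, 0.3]
width: 51.4
```

```bash
python3 chk.py; python3 - <<'E'
from h import *
d=grab('wrist','w10.png')
yaw=np.radians(8.7);c,s=np.cos(np.radians(28)),np.sin(np.radians(28))
X0=np.array([np.cos(yaw),np.sin(yaw),0]);Y=np.array([-np.sin(yaw),np.cos(yaw),0]);X=X0*c+np.array([0,0,s]);Z=-X0*s+np.array([0,0,c])
B=d['img'].copy()
for pull,col in ((11.5,(0,255,0)),(15.5,(255,0,0))):
  ph=np.radians(30);bx=np.cos(ph)*X+np.sin(ph)*Y;by=-np.sin(ph)*X+np.cos(ph)*Y;P=np.array([661,-66.5,157])+Z*pull
  pts=np.array([proj(d,P+bx*i+by*j+Z*9) for i,j in((22,7),(22,-7),(-22,-7),(-22,7))]);print(pull,pts.round(0).tolist())
u=proj(d,np.array([596.8,25.9,162.2])+90*Y);print('post top expected',u)
x0,y0=[max(0,int(v)-60) for v in pts.mean(0)]
cr=cv2.resize(B[y0:y0+120,x0:x0+120],(400,400),interpolation=cv2.INTER_CUBIC)
full=cv2.resize(B,(400,300));pad=np.zeros((400,400,3),np.uint8);pad[:300]=full
print(x0,y0);cv2.imwrite('pics/c10.png',np.hstack([cr,pad])[:,:,::-1])
E
```

```text
13.5 [616.1  84.  274.4] toolyaw-y -261.4269753573983 51.39318874618407 tq [0.08 0.01 0.03] [-0.2  0.8  0.3]
tool f [ 0.1  0.8 -0.3] axial 0.3160041271567154 pulled 118.40082070132324 out in tool [ 0.466 -0.001 -0.885]
11.5 [[109.0, 245.0], [96.0, 252.0], [79.0, 208.0], [90.0, 200.0]]
15.5 [[106.0, 244.0], [94.0, 252.0], [76.0, 207.0], [88.0, 199.0]]
post top expected [321.56410621 172.62927996]
31 165
```

The viewer limit is reached, so I'll do numeric checks: the bar outline, and the stop plate against the buffer.

```bash
python3 - <<'E'
import cv2,numpy as np
def comp(m,x0,y0):
    n,l,st,c=cv2.connectedComponentsWithStats(m.astype(np.uint8));i=1+st[1:,4].argmax()
    ct=cv2.findContours((l==i).astype(np.uint8),0,2)[0][0];r=cv2.minAreaRect(ct)
    return st[i][:4]+[x0,y0,0,0],(cv2.boxPoints(r)+[x0,y0]).round(1).tolist()
im=cv2.imread('pics/w10.png')
print('bar',comp(im[180:270,50:140].max(2)<60,50,180))
print('bright',comp(im[90:260,200:420].min(2)>205,200,90))
print('black buffer',comp(im[120:240,330:440].max(2)<45,330,120))
E
```

```text
bar (array([ 82, 203,  33,  48]), [[79.7, 206.5], [98.0, 199.6], [115.5, 246.4], [97.2, 253.3]])
bright (array([288, 165,  54,  91]), [[287.9, 165.0], [340.1, 164.4], [341.2, 254.6], [289.0, 255.2]])Traceback (most recent call last):
  File "<stdin>", line 9, in <module>
  File "<stdin>", line 3, in comp
ValueError: attempt to get argmax of an empty sequence
```

```bash
python3 -c "
from h import *
print(order.finish_job())"
```

```text
the job is handed in; nothing more can be done
None
```

I opened the jig and handed the job in. It reports no verdict, so the result rests on my own last checks. They indicate the plunger is in its rest notch and the end stop is against its buffer.

- **Plunger:** I gripped the T-handle, pulled it out about 17 mm and turned it counter-clockwise. On the first two lowerings the pin stayed on the rim. It dropped into the notch when I let go.
    - In the last camera frame the bar's outline matches 11.5 mm out and a 60° turn to within about 1–2 pixels. A pin still on the rim (15.5 mm) would sit about 3 pixels away, so this check separates the two cases only modestly.
- **End stop:** I gripped the post and slid it along +y until the force rose against the buffer, after about 93 mm of gripper travel. The stop plate's final position agrees with a slide of about 90 mm.
- **Tube, jar, parts bin and screwdriver:** I never approached them, but I did not measure their positions again afterwards.
- **Robot at hand-in:** it hung free with its fingers open, at 13.5 s of the 48 s allowed.
- **What disagreed or failed:**
    - While gripped, the 18 mm post read 15 mm wide, though the picture showed it gripped squarely.
    - The gripper felt about 19 N of vertical force during the slide.
    - My search for the buffer in the last frame found nothing.
    - I could not view the last picture because the 12-picture limit was reached, so the final checks used numbers only.

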